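# Stack the carry tote over the specimen cups

## Task

Lift the empty carry tote by its handle, turn it half round so that it will stack instead of nesting onto the cups, and set it on the lower tote in the cradle: the lower tote has some end play, so feel along its ledges until all four feet find their pockets, and let them down into these. Be gentle, neither dropping the tote nor pressing hard, let go once it sits level and fully home, and leave the cups and everything else undisturbed.

Things in the scene. Friction and masses are not known exactly. Their poses are not given: they have to be found in the camera images.
- tote_center (a point): Empty grey carry tote, loose, 0.3 to 0.65 kg: tray 188 (x) x 100 (y) mm, rim 80 mm above its foot bottoms, with four rib-shaped feet on the long sides and a handle bar over the middle. The point is its centre, 60 mm above the foot bottoms and 60 mm below the top of the handle. Axes: x along the tote towards its low end, z up.
- tote_handle (a point): Centre of the carry tote's straight handle bar, 50 mm above tote_center: 124 long (tote x), 14 thick (y), 20 mm high, open beneath between its two end posts. Same axes as tote_center.
- tote_low_end (a point): Middle of the top edge of the carry tote's low end wall (45 mm high; the other end wall is 80 mm), 94 mm from tote_center along tote x. Shows which way round the tote is.
- tote_foot (a point): Bottom of one of the carry tote's four feet. Feet are 16 mm long (x), 13 mm deep (y, 50 to 63 mm from the middle), at tote x = +75 and x = -26 mm on both long sides, and reach 8 mm below the tray. This one: x +75, y +56.5 mm, 60 mm below tote_center.
- cradle: Fixed aluminium cradle 280 (x) x 156 (y) x 22 mm, origin under its centre, z up. In it the lower tote, 220 x 140 mm, holds cups, its low end wall (45 mm) at +x; centred in y and parallel to the cradle, but with end play: it stands anywhere within 15 mm either way of the cradle's middle along x. That place is NOT tracked; stiff friction keeps it there (below 60 N).
- ledges (a point): Point over the cradle's middle at the height of the lower tote's two ledge tops, 88 mm above the bench. The ledges run along x on both long sides, 53 to 66 mm from the middle, each with a 4 mm thick wall outside it that stands 4 mm higher. The feet slide easily on them (friction about 0.25). Cradle axes.
- stack_spot (a point): Where tote_center comes, 142 mm above the bench, were it stacked home with the lower tote 17.5 mm short (-x) of the cradle's middle; the true spot lies an unknown 2.5 to 32.5 mm further along cradle +x. Unseated on the ledges it is 6 mm higher. Each ledge has pockets for the feet, 6 mm deep, 19 mm long, at lower-tote x = -75 and +26 mm: 1.5 mm free either way. Cradle axes.
- nest_slot (a point): Over one of the slots, 22 mm long, cut right through each ledge at lower-tote x = +75 and -26 mm (this one: x +75, y +59.5 mm, lower tote mid-play, at ledge height). With both low ends the same way the feet fall through the slots and the carry tote nests onto the cups; with low ends opposite (half turned) the feet meet the pockets and it stacks.
- cup1: specimen cup with screw lid, 40 mm across, 48 mm tall, origin at the centre of its underside; stands loose inside the lower tote (its floor is 12 mm above the bench)
- cup2: specimen cup with screw lid, 40 mm across, 48 mm tall, origin at the centre of its underside; stands loose inside the lower tote (its floor is 12 mm above the bench)
- cup3: specimen cup with screw lid, 40 mm across, 48 mm tall, origin at the centre of its underside; stands loose inside the lower tote (its floor is 12 mm above the bench)
- cup4: specimen cup with screw lid, 40 mm across, 48 mm tall, origin at the centre of its underside; bystander on the bench
- cup5: specimen cup with screw lid, 40 mm across, 48 mm tall, origin at the centre of its underside; bystander on the bench, between the two totes

How it is judged:
By the outcome, as a careful person would: the job done as asked, in the order asked, and still so for the second after the job is handed in, with the robot touching nothing.
It also fails if it takes over 72 s, if anything falls off the work surface, if the arm or the gripper's body presses on something with over 40 N, if the wrist force passes 120 N, or if a joint passes its speed limit or range.

## Robot

A 6-joint arm with a two-finger parallel gripper is mounted at the origin on the work surface. World frame = base frame: x ahead of the robot, y to its left, z up, the work surface at z = 0. Lengths are in m, angles in degrees, forces in N, time in s.
With the tool pointing down it reaches from about 0.275 to 1 m from the base axis. Payload 8.4 kg.
Tool frame: the origin (TCP) lies between the finger pads; the fingertips stand 14 mm ahead of it and the grasp point (between the pads) lies 5 mm behind it; z points along the fingers, y is the direction in which the jaws open and shut (so a half turn about z gives the same grasp; the last joint's range is limited). The gripper opens to 85 mm and grips with 20 to 120 N. Pads are 22 mm wide; open, the fingers measure 114 mm over their backs; the gripper's body (76 mm by 85 mm) begins 54 mm behind the grasp point. The pads swing forward as they close: fully open they stand 13 mm farther back than shut.
Start: joints at [-73.533, 20.225, 93.587, -0, 66.188, -0.138], TCP at [0.179, -0.599, 0.245] pointing down, gripper open.
Joint ranges: [-150.9, 150.9], [-52.94, 120.26], [3.33, 152.33], [-74.26, 254.26], [0, 154.13], [-172.89, 172.89]. Speed limits (degrees/s): [127.2, 127.2, 159.86, 180, 180, 180].

## Interface

Orientations are given as [roll, pitch, yaw] about the fixed x, y, z axes, in that order (R = Rz(yaw) Ry(pitch) Rx(roll)).
In Python, from bench import arm, optics, job, finder gives the robot as it stands.
- The arm moves only by the shell command python3 -m crank 'ROWS'. ROWS is JSON, a list of rows, each a list of 5 numbers: the finger opening in m, from 0 to 0.0854, then the shift along the tool's x, y, z in m, then the turn about the tool's z in degrees. A call has exactly 5 rows; each row shifts and turns the pose as measured when the row begins, along the tool's axes as they then stand; what a row does not reach is not made up. A row lasts 1/12 s, in which the tool goes at most 41.7 mm and 7.16 degrees, less where a joint would pass 70% of its speed; a pose out of reach is approached as far as the arm can. A call is refused whole if a number of a shift passes 0.0417 or a number of a turn 7.16, either way. A call with a gripper value outside its range is refused whole. The fingers move at their own pace and stop on an object; the grip force is fixed at half the most. Time passes only in rows, so rows that do not move let the fingers close, or fill a call up. It gives the time, the measured TCP pose, the force and the opening at its end, in the units of the state.
- arm.get_state(): the state, without advancing time (a new reading comes with each control period).
- optics.get_image(name): name is "scene" or "top"; returns a dict with "pixels" (480x640x3 uint8, red, green, blue), "vertical_fov" (degrees; the focal length in pixels is half the picture's height over the tangent of half this angle, whatever the lens; pixels are square), "cx", "cy" (the principal point, pixels), "pose" (4x4, takes a point from camera to world coordinates). Camera axes: x right, y down, z forward; pixel columns grow to the right and rows downward; lengths in m; the calibration is good to about 2 mm. A picture is of the moment at which its call begins. There is no depth.
- job.hand_in(): hands the job in, once; it reports no verdict.
Trained networks look in a picture, given as the dict that the camera call returned (one of the last four; its "shot" number tells which), for a name from the list of things; names that differ only in an ending like _2 or _b are one class to them, and where a whole thing is asked for, a point or a joint stands for the part that bears it (a point fixed in the world has none). Each returns a list of dicts, best first, with "p" (0 to 1); they miss things now and then, are a little off and sometimes report something else, mostly with a low value. They report only what shows in the picture. A call takes as long as a camera call.
- finder.look_for(thing, picture): "centre" ([column, row] in pixels, amid what is visible of it).
- finder.masks_of(thing, picture): "region" (480x640 bool, what is visible of it) and "centre" ([column, row] in pixels, amid what is visible of it).
The state is a dict: "time_s": time; "joints": joint angles; "qd": joint speeds; "joint_efforts": joint torques, N m; "tcp_pos": TCP position; "orientation": TCP orientation; "wrist_force": force on the tool from outside, world axes, zero at the start; "ft_torque": the same for the moment, N m; "width": finger opening in m.
Only numpy, scipy, OpenCV 4.12 (cv2) and the standard library are available. Lean on these libraries where they do the work, as an engineer would, in place of code of your own. Each camera call takes 0.05 s, during which the arm holds its last target. There are 200 camera calls.

## Working session

There is one attempt and no reset: what is moved stays moved. The work goes in short steps, Python scripts to look and compute and a shell command to move; the robot and the scene stay as the last step left them, time stands still between calls to the robot, and variables do not carry over. Pictures are saved under pics/ and viewed, about 8 in all and at most 12, crops included, and the job is handed in when it is done.

```bash
mkdir -p pics; cat > h.py <<'E'
import numpy as np, cv2
from bench import arm, optics, job, finder
def f(im): return 240/np.tan(np.radians(im["vertical_fov"])/2)
def proj(im,P):
    T=np.array(im["pose"]); c=T[:3,:3].T@(np.array(P)-T[:3,3]); return c[:2]/c[2]*f(im)+[im["cx"],im["cy"]]
def ray(im,uv,z):
    T=np.array(im["pose"]); d=T[:3,:3]@np.array([(uv[0]-im["cx"])/f(im),(uv[1]-im["cy"])/f(im),1.]); o=T[:3,3]
    return o+d*(z-o[2])/d[2]
def save(im,n): cv2.imwrite("pics/"+n,np.array(im["pixels"])[:,:,::-1])
E
python3 - <<'E'
from h import *
np.set_printoptions(precision=4,suppress=True)
s=arm.get_state(); print(s)
Z=dict(tote_center=None,tote_handle=.11,tote_low_end=.045,tote_foot=0,cradle=.022,cup1=.048,cup2=.06,cup3=.06,cup4=.048,cup5=.048,nest_slot=.088,ledges=.088,stack_spot=.142)
for n in("scene","top"):
    im=optics.get_image(n); save(im,n+"0.png"); print(n,im["vertical_fov"],im["cx"],im["cy"],np.array(im["pose"]))
    for t,z in Z.items():
        for d in finder.look_for(t,im)[:4]: print(t,round(d["p"],2),np.round(d["centre"],1), ray(im,d["centre"],z or .06))
E
```

```text
{'time_s': 0.0, 'joints': array([-73.5337,  20.2625,  93.6294,  -0.0002,  66.1866,  -0.1377]), 'qd': array([ 0.0183,  0.0498, -0.0183,  0.0151,  0.018 ,  0.0175]), 'joint_efforts': array([ -0.0012, -60.525 , -34.2067,   0.    ,   0.0094,  -0.    ]), 'tcp_pos': array([ 0.1785, -0.5985,  0.2446]), 'orientation': array([-179.9216,    0.    ,   16.6041]), 'wrist_force': array([-0.3274, -0.0686, -0.854 ]), 'ft_torque': array([-0.0185,  0.0009, -0.051 ]), 'width': 0.0853494957684019}
scene 51.803884723801175 319.4116879095482 243.80230806128725 [[-0.3037  0.8048 -0.5099  1.1162]
 [ 0.9527  0.2528 -0.1684  0.1532]
 [-0.0066 -0.537  -0.8436  0.8724]
 [ 0.      0.      0.      1.    ]]
tote_center 0.79 [268.8 181.9] [ 0.5091 -0.1586  0.06  ]
tote_handle 0.58 [269.2 185.1] [ 0.5539 -0.1357  0.11  ]
tote_low_end 0.8 [269.6 181.6] [ 0.4966 -0.163   0.045 ]
cup1 0.8 [325.3 234.5] [ 0.5933 -0.0068  0.048 ]
cup1 0.76 [434. 264.] [0.5957 0.2129 0.048 ]
cup1 0.67 [451.1 241.8] [0.5353 0.2358 0.048 ]
cup1 0.58 [456.5 221.6] [0.4835 0.238  0.048 ]
cup2 0.8 [325.3 234.5] [ 0.6009 -0.0045  0.06  ]
cup2 0
[... 1751 characters left out ...]
312.4 160. ] [0.7702 0.0158 0.06  ]
cup3 0.68 [209.8 297.7] [0.4799 0.2222 0.06  ]
cup3 0.66 [318.7 248.8] [0.5834 0.0001 0.06  ]
cup4 0.89 [204.7 270.6] [0.5358 0.2368 0.048 ]
cup4 0.7 [312.4 160. ] [0.773 0.016 0.048]
cup4 0.68 [209.8 297.7] [0.4799 0.2244 0.048 ]
cup4 0.66 [318.7 248.8] [0.5844 0.0001 0.048 ]
cup5 0.89 [204.7 270.6] [0.5358 0.2368 0.048 ]
cup5 0.7 [312.4 160. ] [0.773 0.016 0.048]
cup5 0.68 [209.8 297.7] [0.4799 0.2244 0.048 ]
cup5 0.66 [318.7 248.8] [0.5844 0.0001 0.048 ]
nest_slot 0.62 [218.  274.7] [0.5263 0.202  0.088 ]
ledges 0.63 [218.5 274.9] [0.5259 0.201  0.088 ]
ledges 0.47 [212.9 247.2] [0.5816 0.214  0.088 ]
stack_spot 0.74 [215.7 275.5] [0.5229 0.1971 0.142 ]
```

```bash
python3 - <<'E'
import cv2
a=cv2.imread("pics/top0.png")[140:400,140:480]; cv2.imwrite("pics/top0c.png",cv2.resize(a,(784,600),interpolation=cv2.INTER_CUBIC))
E
```

```text
(no output)
```

View pics/top0c.png

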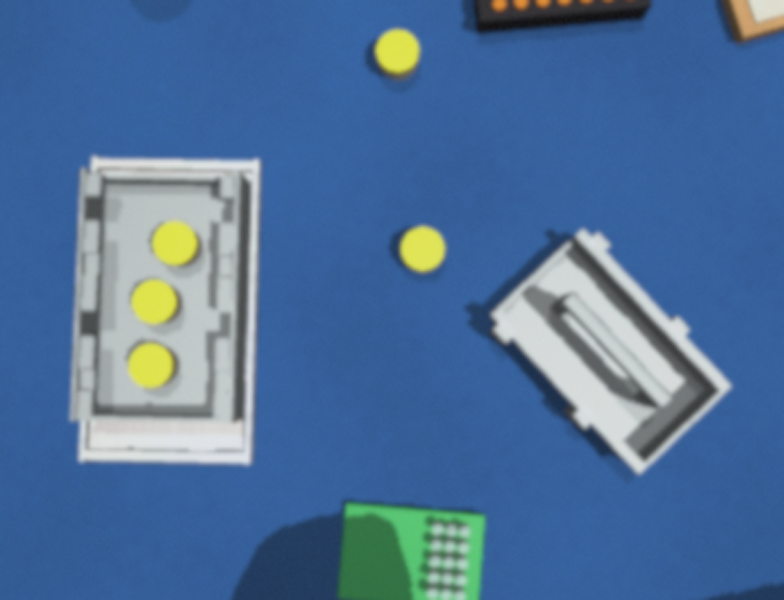

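View pics/scene0.png

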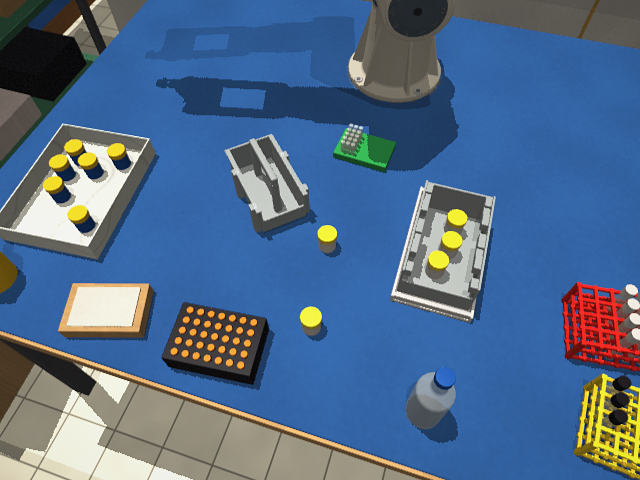

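The top picture shows the cradle at left (low end up, which is world +x). Its through-slots are dark at crop (92,207) and (90,322). The carry tote is at right with its feet towards the upper-left, so its low end points at about yaw 43°. I'll fit both poses with an overlay.

```bash
cat > fit.py <<'E'
from h import *
from scipy.optimize import least_squares
def W(p,P,yaw):
    c,s=np.cos(yaw),np.sin(yaw); P=np.array(P,float)
    return np.c_[p[0]+c*P[:,0]-s*P[:,1], p[1]+s*P[:,0]+c*P[:,1], P[:,2]]
def pj(im,Q): return np.array([proj(im,q) for q in Q])
def fit(im,P,uv,x0):
    r=least_squares(lambda x:(pj(im,W(x,P,x[2]))-uv).ravel(),x0); return r.x,r.fun.reshape(-1,2)
def full(c): return np.array(c)*[340/784,260/600]+[140,140]
E
python3 - <<'E'
from fit import *
np.set_printoptions(precision=4,suppress=True)
im=optics.get_image("top")
# cradle corners: visible full set
uv=full([(93,157),(260,160),(251,463),(79,461)])
c,r=fit(im,[(.14,.078,.022),(.14,-.078,.022),(-.14,-.078,.022),(-.14,.078,.022)],uv,[.52,.21,0]); print("cradle",c[:2],np.degrees(c[2]),r.round(1).tolist())
uv=full([(730,385),(640,473)]+[(600,243),(500,333),(680,325),(582,418)])
P=[(-.094,-.05,.08),(-.094,.05,.08)]+[(.075,-.0565,.07),(.075,.0565,.07),(-.026,-.0565,.07),(-.026,.0565,.07)]
t,r=fit(im,P[:2]+P[2:],uv,[.5,-.17,.75]); print("tote",t[:2],np.degrees(t[2]),r.round(1).tolist())
S=5
def draw(img,o,P,col,closed=True):
    q=((pj(im,P)+.5-o)*S).astype(int); cv2.polylines(img,[q],closed,col,1,cv2.LINE_AA)
def box(x0,x1,y0,y1,z): return [(x0,y0,z),(x1,y0,z),(x1,y1,z),(x0,y1,z)]
px=np.array(im["pixels"])[:,:,::-1]
def crop(o,w,h): return cv2.resize(px[o[1]:o[1]+h,o[0]:o[0]+w].copy(),None,fx=S,fy=S,interpolation=cv2.INTER_CUBIC)
o=np.array([165,200]); a=crop(o,95,150//1 if False else 145)[:600]
o2=np.array([345,235]); b=crop(o2,115,120)
draw(a,o,W(c,box(-.14,.14,-.078,.078,.022),c[2]),(0,0,255))
dx=0
for y0,y1 in((.053,.066),(-.066,-.053)):
    draw(a,o,W(c,box(-.11,.11,y0,y1,.088),c[2]),(255,255,0))
    for x in(.075,-.026): draw(a,o,W(c,box(x-.011,x+.011,y0,y1,.088),c[2]),(0,255,0))
draw(b,o2,W(t,box(-.094,.094,-.05,.05,.08),t[2]),(0,0,255))
draw(b,o2,W(t,box(-.062,.062,-.007,.007,.12),t[2]),(0,255,0))
for x in(.075,-.026):
    for y in(.0565,-.0565): draw(b,o2,W(t,box(x-.008,x+.008,y-.0065,y+.0065,.08),t[2]),(255,255,0))
h=max(len(a),len(b)); out=np.zeros((h,a.shape[1]+b.shape[1],3),np.uint8); out[:len(a),:a.shape[1]]=a; out[:len(b),a.shape[1]:]=b
f=min(800/out.shape[1],600/h); print(out.shape,f); cv2.imwrite("pics/ov1.png",cv2.resize(out,None,fx=f,fy=f,interpolation=cv2.INTER_AREA))
E
```

```text
cradle [0.5306 0.2217] -0.30054808851293585 [[-0.1, -0.3], [-0.0, -0.3], [-0.1, 0.5], [0.3, -0.0]]
tote [ 0.4977 -0.175 ] 43.69983345821172 [[-1.3, 2.1], [1.9, -1.7], [-1.4, 0.5], [1.9, -0.9], [-1.8, 1.1], [0.6, -1.0]]
(600, 1050, 3) 0.7619047619047619
```

View pics/ov1.png

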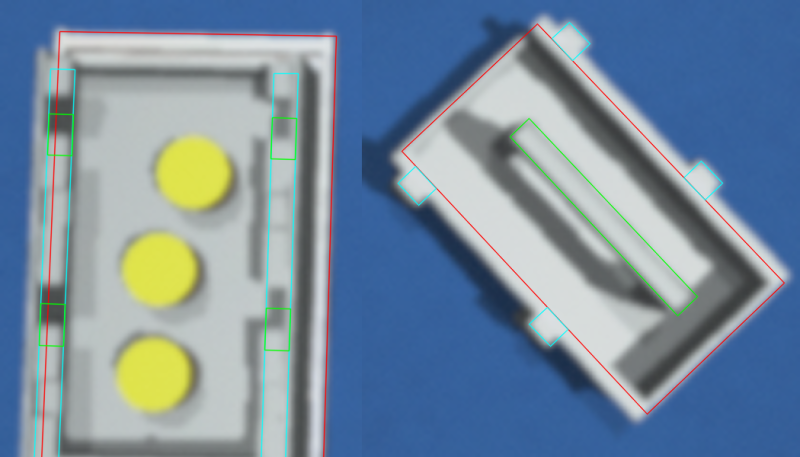

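```bash
python3 - <<'E'
from fit import *
c=[.5306,.2217,np.radians(-.3)]
xs=np.arange(-.12,.1201,.004)
for n in("top","scene"):
    im=optics.get_image(n); g=cv2.cvtColor(np.array(im["pixels"]),cv2.COLOR_RGB2GRAY).astype(np.float32)
    for ys in((.055,.059,.063),(-.055,-.059,-.063)):
        m=0
        for y in ys:
            q=pj(im,W(c,[(x,y,.088) for x in xs],c[2])).astype(np.float32)
            m=m+cv2.remap(g,q[:,:1],q[:,1:],cv2.INTER_LINEAR)[:,0]/3
        print(n,ys[1]); print(" ".join(f"{int(x*1000)}:{int(v)}" for x,v in zip(xs,m)))
E
```

```text
top 0.059
-120:187 -115:184 -111:187 -107:186 -103:186 -99:189 -95:185 -91:176 -87:174 -83:174 -79:175 -75:170 -71:164 -67:179 -63:180 -59:179 -55:168 -51:170 -47:174 -43:174 -39:173 -35:174 -31:174 -27:151 -23:90 -19:77 -15:78 -11:77 -7:86 -3:139 0:172 4:175 8:174 12:173 16:175 20:174 24:173 28:177 32:180 36:180 40:179 44:170 48:166 52:172 56:172 60:171 64:172 68:172 72:158 76:107 80:79 84:77 88:78 92:81 96:123 100:164 104:172 108:170 112:170 116:171 120:178
top -0.059
-120:212 -115:225 -111:225 -107:218 -103:214 -99:210 -95:198 -91:198 -87:199 -83:199 -79:199 -75:198 -71:194 -67:197 -63:198 -59:197 -55:193 -51:196 -47:197 -43:195 -39:194 -35:193 -31:193 -27:180 -23:144 -19:137 -15:141 -11:142 -7:143 -3:172 0:197 4:198 8:196 12:195 16:195 20:193 24:190 28:180 32:190 36:191 40:188 44:179 48:183 52:193 56:196 60:196 64:196 68:195 72:186 76:154 80:138 84:138 88:141 92:138 96:148 100:183 104:187 108:186 112:186 116:184 120:185
scene 0.059
-120:91 -115:92 -111:92 -107:92 -103:92 -99:116 -95:182 -91:151 -87:155 -83:147 -79:148 -75:148 -71:92 -67:113 -63:159 -59:157 -55:156 -51:153 -47:149 -43:154 -39:146 -35:148 -31:159 -27:153 -23:101 -19:89 -15:85 -11:94 -7:115 -3:156 0:182 4:177 8:177 12:167 16:166 20:173 24:173 28:123 32:148 36:173 40:175 44:180 48:171 52:163 56:168 60:168 64:167 68:170 72:177 76:111 80:94 84:87 88:110 92:122 96:149 100:185 104:179 108:171 112:174 116:158 120:96
scene -0.059
-120:96 -115:96 -111:96 -107:96 -103:97 -99:140 -95:192 -91:194 -87:194 -83:198 -79:191 -75:197 -71:139 -67:151 -63:172 -59:183 -55:180 -51:191 -47:195 -43:198 -39:190 -35:198 -31:194 -27:194 -23:131 -19:115 -15:112 -11:118 -7:121 -3:166 0:185 4:199 8:193 12:200 16:194 20:196 24:200 28:151 32:144 36:186 40:177 44:177 48:194 52:196 56:186 60:198 64:184 68:197 72:190 76:144 80:116 84:113 88:123 92:125 96:142 100:189 104:195 108:183 112:195 116:173 120:82
```

Both cameras put the lower tote about 11 mm along +x from the cradle's middle: the slots show at −14.5 and +86. Tote pose: (0.498, −0.175), yaw 43.7°. Next I turn, then move over the handle.

```bash
cat > to.py <<'E'
import sys; from h import *
s=arm.get_state(); p=s["tcp_pos"]; r,pt,w=s["orientation"]; a=list(map(float,sys.argv[1:5]))
from scipy.spatial.transform import Rotation as Ro
R=Ro.from_euler("xyz",[r,pt,w],degrees=True).as_matrix()
np.set_printoptions(precision=4,suppress=True)
print("t",round(s["time_s"],2),"pos",p,"rpy",np.array([r,pt,w]).round(2),"F",s["wrist_force"],"M",s["ft_torque"],"w",round(s["width"],4),"j6",round(s["joints"][5],1))
print("tool shift",R.T@(np.array(a[:3])-p),"turn",-((a[3]-w+180)%360-180))
E
python3 -m crank '[[0.085,0,0,0,-6.8],[0.085,0,0,0,-6.8],[0.085,0,0,0,-6.8],[0.085,0,0,0,-6.7],[0.085,0,0,0,0]]'
python3 -m crank '[[0.085,0.02,-0.0035,0,0],[0.085,0.035,-0.0057,0,0],[0.085,0.035,-0.0057,0,0],[0.085,0.035,-0.0057,0,0],[0.085,0.035,-0.0057,0,0]]'
python3 -m crank '[[0.085,0.035,-0.0057,0,0],[0.085,0.035,-0.0057,0,0],[0.085,0.035,-0.0057,0,0],[0.085,0.035,-0.0057,0,0],[0.085,0.035,-0.0057,0,0]]'
python3 to.py .4977 -.175 .245 43.7
```

```text
time_s: 1.97
tcp_pos: [0.1786, -0.5989, 0.2453]
orientation: [-180.0, -0.0, 44.9]
wrist_force: [-0.8, -0.1, 0.3]
width: 0.0849
time_s: 2.38
tcp_pos: [0.2737, -0.4695, 0.2446]
orientation: [179.9, 0.2, 43.3]
wrist_force: [0.8, -0.0, 0.3]
width: 0.0853
time_s: 2.8
tcp_pos: [0.3866, -0.3227, 0.2449]
orientation: [179.7, 0.1, 41.8]
wrist_force: [0.5, -0.9, -0.1]
width: 0.0851
t 2.8 pos [ 0.3866 -0.3227  0.2449] rpy [179.73   0.15  41.8 ] F [ 0.5364 -0.8801 -0.1291] M [ 0.015  -0.0651 -0.0244] w 0.0851 j6 8.4
tool shift [ 0.1813 -0.0361 -0.0008] turn -1.89649162749555
```

```bash

python3 -m crank '[[0.085,0.036,-0.007,0,-1.5],[0.085,0.036,-0.007,0,-1],[0.085,0.036,-0.007,0,-1],[0.085,0.036,-0.007,0,0],[0.085,0.02,-0.004,0,0]]'
python3 to.py .4977 -.175 .205 43.7
```

```text
time_s: 3.22
tcp_pos: [0.4891, -0.1778, 0.2457]
orientation: [179.5, 0.0, 44.2]
wrist_force: [-0.4, -0.2, 0.1]
width: 0.0849
t 3.22 pos [ 0.4891 -0.1778  0.2457] rpy [179.54   0.05  44.18] F [-0.3972 -0.1688  0.1112] M [-0.0214 -0.0042  0.0154] w 0.0849 j6 26.0
tool shift [0.0081 0.0036 0.0407] turn 0.48399246951512964
```

```bash

python3 -m crank '[[0.05,0.008,0.0035,0.0,0.4],[0.05,0,0,0.02,0],[0.05,0,0,0.025,0],[0.05,0,0,0.025,0],[0.05,0,0,0,0]]'
python3 to.py .4977 -.175 .105 43.7
python3 - <<'E'
from fit import *
im=optics.get_image("top"); save(im,"pre.png")
im2=optics.get_image("scene")
a=np.array(im["pixels"])[235:350,345:465,::-1]; b=np.array(im2["pixels"])[120:240,200:330,::-1]
cv2.imwrite("pics/pre.png",np.hstack([cv2.resize(a,(400,383),interpolation=cv2.INTER_CUBIC),cv2.resize(b,(400,383),interpolation=cv2.INTER_CUBIC)]))
E
```

```text
time_s: 3.63
tcp_pos: [0.5039, -0.1693, 0.1763]
orientation: [179.2, -0.2, 43.0]
wrist_force: [-1.1, -0.2, -1.4]
width: 0.05
t 3.63 pos [ 0.5039 -0.1693  0.1763] rpy [179.2   -0.24  42.97] F [-1.0715 -0.2338 -1.3662] M [0.0336 0.0087 0.0115] w 0.05 j6 28.5
tool shift [-0.0087 -0.001   0.0712] turn -0.7283986905304971
```

View pics/pre.png

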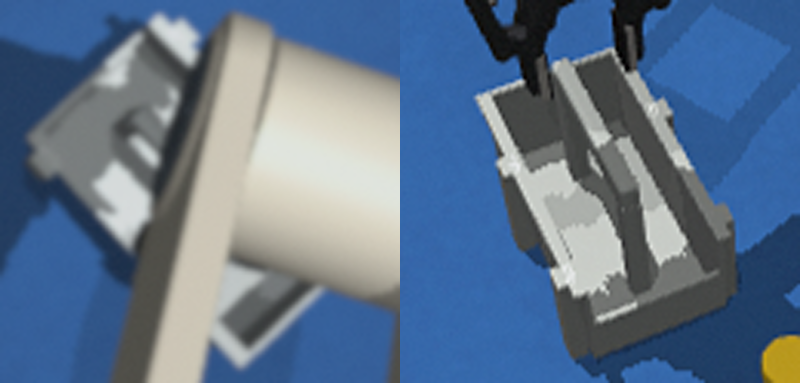

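```bash

python3 -m crank '[[0.05,-0.004,-0.0005,0.015,-0.3],[0.05,-0.003,0,0.015,-0.2],[0.05,0,0,0.015,0],[0.05,0,0,0.012,0],[0.05,0,0,0.008,0]]'
python3 to.py .4977 -.175 .105 43.7
```

```text
time_s: 4.15
tcp_pos: [0.5079, -0.1786, 0.123]
orientation: [178.2, -0.8, 43.0]
wrist_force: [0.6, -0.4, -0.9]
width: 0.0501
t 4.15 pos [ 0.5079 -0.1786  0.123 ] rpy [178.18  -0.77  43.05] F [ 0.5699 -0.4182 -0.8553] M [ 0.009   0.0608 -0.0193] w 0.0501 j6 27.7
tool shift [-0.0052 -0.0101  0.0177] turn -0.6510885066261665
```

```bash
python3 - <<'E'
from h import *
for i in range(3):
    s=arm.get_state(); optics.get_image("top"); print(s["time_s"],s["joints"].round(2),s["qd"].round(2),s["tcp_pos"].round(4),s["orientation"].round(2))
E
python3 -m crank '[[0.05,0,0,0,0],[0.05,0,0,0,0],[0.05,0,0,0,0],[0.05,0,0,0,0],[0.05,0,0,0,0]]'
python3 to.py .4977 -.175 .105 43.7
python3 -m crank '[[0.05,0,0,0,0],[0.05,0,0,0,0],[0.05,0,0,0,0],[0.05,0,0,0,0],[0.05,0,0,0,0]]'
python3 to.py .4977 -.175 .105 43.7
```

```text
4.15 [-19.44  20.53 111.52  -0.22  45.99  27.68] [-2.700e-01  7.610e+00  2.240e+00 -1.000e-02 -1.124e+01  7.500e-01] [ 0.5079 -0.1786  0.123 ] [178.18  -0.77  43.05]
4.2 [-19.43  20.61 111.57  -0.23  45.93  27.67] [ 0.22 -0.79 -0.    0.06  2.47 -0.39] [ 0.5073 -0.1784  0.1219] [178.25  -0.72  43.06]
4.25 [-19.43  20.57 111.55  -0.23  46.03  27.66] [ 0.15 -0.85 -0.54 -0.05  1.23 -0.38] [ 0.5073 -0.1783  0.1225] [178.28  -0.72  43.08]
time_s: 4.72
tcp_pos: [0.5093, -0.1788, 0.1262]
orientation: [178.0, -0.8, 43.1]
wrist_force: [-0.6, 0.1, 0.2]
width: 0.0501
t 4.72 pos [ 0.5093 -0.1788  0.1262] rpy [178.03  -0.84  43.07] F [-0.5751  0.099   0.2275] M [0.0347 0.0496 0.0105] w 0.0501 j6 27.7
tool shift [-0.0062 -0.0115  0.0207] turn -0.629680666851101
time_s: 5.13
tcp_pos: [0.5096, -0.1788, 0.1267]
orientation: [178.0, -0.9, 43.1]
wrist_force: [0.0, 0.5, 0.4]
width: 0.05
t 5.13 pos [ 0.5096 -0.1788  0.1267] rpy [178.    -0.86  43.08] F [0.0125 0.4746 0.3667] M [0.0049 0.0055 0.0014] w 0.05 j6 27.7
tool shift [-0.0064 -0.0116  0.0212] turn -0.6240516731920707
```

```bash
cat > st.py <<'E'
from h import *
s=arm.get_state(); j=s["joints"]; print(round(s["time_s"],2),"TILT sum",round(j[1]+j[2]+j[4],2),"j4",round(j[3],2),"rpy",s["orientation"].round(2),"p",s["tcp_pos"].round(4),"F",s["wrist_force"].round(1),"w",round(s["width"],4))
E
python3 -m crank '[[0.05,0,0,-0.015,0],[0.05,0,0,-0.015,0],[0.05,0,0,-0.015,0],[0.05,0,0,-0.015,0],[0.05,0,0,-0.015,0]]' >/dev/null; python3 st.py
python3 -m crank '[[0.05,0,0,0,0],[0.05,0,0,0,0],[0.05,0,0,0,0],[0.05,0,0,0,0],[0.05,0,0,0,0]]'>/dev/null; python3 st.py
python3 -m crank '[[0.05,0,0,0.004,0],[0.05,0,0,0.004,0],[0.05,0,0,0.004,0],[0.05,0,0,0.004,0],[0.05,0,0,0.004,0]]'>/dev/null; python3 st.py
python3 -m crank '[[0.05,0,0,0,0],[0.05,0,0,0,0],[0.05,0,0,0,0],[0.05,0,0,0,0],[0.05,0,0,0,0]]'>/dev/null; python3 st.py
```

```text
5.55 TILT sum 178.33 j4 -0.2 rpy [178.44  -0.63  43.07] p [ 0.5041 -0.1767  0.2003] F [-0.7  0.5 -0.5] w 0.0502
5.97 TILT sum 178.15 j4 -0.19 rpy [178.29  -0.71  43.07] p [ 0.5049 -0.177   0.2012] F [-0.2  0.1 -0.3] w 0.0498
6.38 TILT sum 178.33 j4 -0.2 rpy [178.44  -0.63  43.07] p [ 0.5046 -0.1769  0.1774] F [ 0.5 -0.6 -0. ] w 0.0502
6.8 TILT sum 178.47 j4 -0.2 rpy [178.57  -0.56  43.07] p [ 0.504  -0.1767  0.1757] F [ 0.1 -0.1 -1. ] w 0.0499
```

```bash

python3 -m crank '[[0.05,-0.001,-0.0018,0.004,-0.2],[0.05,-0.001,-0.0018,0.004,-0.2],[0.05,-0.001,-0.0018,0.004,-0.2],[0.05,0,0,0.004,0],[0.05,0,0,0.004,0]]'>/dev/null; python3 st.py
python3 -m crank '[[0.05,0,0,0.004,0],[0.05,0,0,0.004,0],[0.05,0,0,0.004,0],[0.05,0,0,0.004,0],[0.05,0,0,0.004,0]]'>/dev/null; python3 st.py; python3 to.py .4977 -.175 .105 43.7
```

```text
7.22 TILT sum 178.32 j4 -0.21 rpy [178.43  -0.61  43.74] p [ 0.4986 -0.1751  0.1551] F [ 0.5  0.  -0.3] w 0.0501
7.63 TILT sum 178.37 j4 -0.22 rpy [178.47  -0.59  43.74] p [ 0.4989 -0.1753  0.1323] F [-0.2 -0.1  0. ] w 0.05
t 7.63 pos [ 0.4989 -0.1753  0.1323] rpy [178.47  -0.59  43.74] F [-0.2225 -0.1287  0.0171] M [-0.037   0.0534  0.0236] w 0.05 j6 27.0
tool shift [-0.001  -0.0018  0.0273] turn 0.035456446853629586
```

```bash

python3 -m crank '[[0.05,0,0,-0.035,0],[0.05,0,0,-0.035,0],[0.05,0,0,-0.03,0],[0.05,0,0,-0.004,0],[0.05,0,0,-0.004,0]]'>/dev/null; python3 st.py
python3 -m crank '[[0.05,0,0,0.004,0],[0.05,0,0,0.004,0],[0.05,0,0,0.004,0],[0.05,0,0,0.004,0],[0.05,0,0,0.004,0]]'>/dev/null; python3 st.py
python3 -m crank '[[0.05,0,0,0.008,0],[0.05,0,0,0.008,0],[0.05,0,0,0.008,0],[0.05,0,0,0.008,0],[0.05,0,0,0.008,0]]'>/dev/null; python3 st.py
python3 -m crank '[[0.05,0,0,0.002,0],[0.05,0,0,0.002,0],[0.05,0,0,0.002,0],[0.05,0,0,0.002,0],[0.05,0,0,0.002,0]]'>/dev/null; python3 st.py
```

```text
8.05 TILT sum 178.9 j4 -0.18 rpy [178.95  -0.35  43.72] p [ 0.4941 -0.1733  0.2392] F [-0.9  0.1 -0.6] w 0.0502
8.47 TILT sum 179.0 j4 -0.19 rpy [179.04  -0.31  43.73] p [ 0.4939 -0.1733  0.2149] F [-0.2 -0.4 -0.4] w 0.0505
8.88 TILT sum 179.23 j4 -0.2 rpy [179.24  -0.2   43.72] p [ 0.4932 -0.1732  0.1685] F [-0.7 -0.6 -0.8] w 0.0501
9.3 TILT sum 179.38 j4 -0.21 rpy [ 1.7938e+02 -1.4000e-01  4.3720e+01] p [ 0.4926 -0.173   0.1556] F [-0.7  0.3 -0.9] w 0.0499
```

```bash

python3 -m crank '[[0.05,0.0005,0.0012,0.006,0],[0.05,0.0005,0.0012,0.006,0],[0.05,0.0005,0.0012,0.006,0],[0.05,0.0005,0.001,0.006,0],[0.05,0,0,0.004,0]]'>/dev/null; python3 st.py
python3 -m crank '[[0.05,0,0,0.003,0],[0.05,0,0,0.003,0],[0.05,0,0,0.003,0],[0.05,0,0,0.002,0],[0.05,0,0,0,0]]'>/dev/null; python3 st.py; python3 to.py .4977 -.175 .105 43.7
```

```text
9.72 TILT sum 179.2 j4 -0.22 rpy [179.21  -0.22  43.72] p [ 0.4991 -0.1757  0.1262] F [ 0.4 -0.2  0.6] w 0.0503
10.13 TILT sum 179.34 j4 -0.22 rpy [ 1.7934e+02 -1.6000e-01  4.3720e+01] p [ 0.4985 -0.1756  0.1124] F [-0.5 -0.5  1. ] w 0.05
t 10.13 pos [ 0.4985 -0.1756  0.1124] rpy [179.34  -0.16  43.72] F [-0.4675 -0.5135  1.0449] M [ 0.0163  0.0134 -0.0457] w 0.05 j6 27.0
tool shift [-0.0002 -0.001   0.0074] turn 0.022980238607743786
```

```bash

python3 -m crank '[[0.05,0,-0.0005,0.002,0],[0.04,0,-0.0005,0.002,0],[0.03,0,0,0.002,0],[0.025,0,0,0.001,0],[0.02,0,0,0,0]]'>/dev/null; python3 st.py
python3 -m crank '[[0.019,0,0,0,0],[0.018,0,0,0,0],[0.017,0,0,0,0],[0.016,0,0,0,0],[0.015,0,0,0,0]]'>/dev/null; python3 st.py
python3 -m crank '[[0.013,0,0,0,0],[0.012,0,0,0,0],[0.01,0,0,0,0],[0.01,0,0,0,0],[0.01,0,0,0,0]]'>/dev/null; python3 st.py
```

```text
10.55 TILT sum 179.28 j4 -0.23 rpy [179.29  -0.18  43.73] p [ 0.4981 -0.1749  0.1052] F [ 0.1  0.3 -0.2] w 0.0202
10.97 TILT sum 179.32 j4 -0.21 rpy [179.33  -0.18  43.72] p [ 0.4978 -0.1746  0.1053] F [ 0.2  0.6 -0.5] w 0.0151
11.38 TILT sum 179.33 j4 -0.2 rpy [179.34  -0.18  43.71] p [ 0.4978 -0.1746  0.1054] F [ 0.1 -0.5  0. ] w 0.013
```

```bash

python3 -m crank '[[0,0,0,0,0],[0,0,0,0,0],[0,0,0,-0.003,0],[0,0,0,-0.005,0],[0,0,0,-0.006,0]]'>/dev/null; python3 st.py
python3 -m crank '[[0,0,0,-0.01,0],[0,0,0,-0.015,0],[0,0,0,-0.02,0],[0,0,0,-0.02,0],[0,0,0,-0.02,0]]'>/dev/null; python3 st.py
python3 -m crank '[[0,0,0,-0.02,0],[0,0,0,-0.015,0],[0,0,0,-0.01,0],[0,0,0,-0.005,0],[0,0,0,0,0]]'>/dev/null; python3 st.py;python3 to.py .5416 .2216 .265 179.7
python3 - <<'E'
from fit import *
im=optics.get_image("scene"); cv2.imwrite("pics/lift.png",cv2.resize(np.array(im["pixels"])[20:260,150:470,::-1],(640,480)))
E
```

```text
11.8 TILT sum 179.55 j4 -0.21 rpy [ 1.7952e+02 -7.0000e-02  4.3720e+01] p [ 0.4961 -0.1741  0.1184] F [ 0.2  0.2 -4.6] w 0.0126
12.22 TILT sum 179.96 j4 -0.2 rpy [1.7989e+02 1.3000e-01 4.3720e+01] p [ 0.4926 -0.1727  0.2063] F [ 0.3 -0.3 -4.1] w 0.013
12.63 TILT sum 179.44 j4 -0.2 rpy [ 1.7942e+02 -1.0000e-01  4.3730e+01] p [ 0.4935 -0.1729  0.2669] F [ 0.1 -0.1 -4.1] w 0.013
t 12.63 pos [ 0.4935 -0.1729  0.2669] rpy [179.42  -0.1   43.73] F [ 0.0772 -0.147  -4.1433] M [ 0.0077 -0.0231 -0.0014] w 0.013 j6 27.0
tool shift [ 0.3074 -0.2519 -0.0001] turn -135.97385991163424
```

View pics/lift.png

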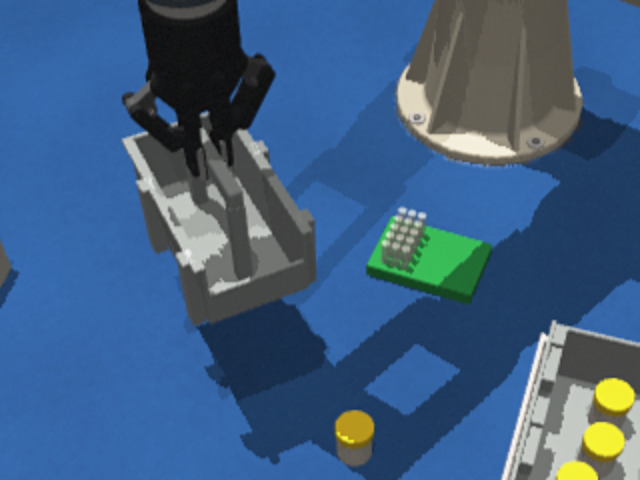

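```bash

python3 -m crank '[[0,0,0,0,-2],[0,0,0,0,-4],[0,0,0,0,-6],[0,0,0,0,-6.5],[0,0,0,0,-6.5]]'>/dev/null; python3 st.py
python3 -m crank '[[0,0,0,0,-6.5],[0,0,0,0,-6.5],[0,0,0,0,-6.5],[0,0,0,0,-6.5],[0,0,0,0,-6.5]]'>/dev/null; python3 st.py
python3 -m crank '[[0,0,0,0,-6.5],[0,0,0,0,-6.5],[0,0,0,0,-6.5],[0,0,0,0,-6.5],[0,0,0,0,-6.5]]'>/dev/null; python3 st.py
python3 -m crank '[[0,0,0,0,-6.5],[0,0,0,0,-6.5],[0,0,0,0,-6.5],[0,0,0,0,-5],[0,0,0,0,-3]]'>/dev/null; python3 st.py;python3 to.py .5416 .2216 .265 179.7
```

```text
13.1 TILT sum 179.96 j4 -0.2 rpy [179.96   0.18  69.51] p [ 0.4905 -0.1719  0.2609] F [ 0.1 -0.7 -4.6] w 0.0131
13.52 TILT sum 180.65 j4 -0.2 rpy [-179.36   -0.2   103.7 ] p [ 0.4869 -0.1707  0.2537] F [ 0.1  0.3 -5.1] w 0.0129
13.93 TILT sum 181.33 j4 -0.2 rpy [-179.32   -1.16  137.88] p [ 0.4833 -0.1694  0.2465] F [-0.4 -0.2 -4.2] w 0.0132
14.35 TILT sum 181.99 j4 -0.2 rpy [179.96  -2.   167.07] p [ 0.4798 -0.1682  0.2395] F [-0.2  0.6 -5. ] w 0.0129
t 14.35 pos [ 0.4798 -0.1682  0.2395] rpy [179.96  -2.   167.07] F [-0.1791  0.6394 -4.9714] M [ 0.0034 -0.0718 -0.0385] w 0.0129 j6 -96.3
tool shift [ 0.0279  0.3938 -0.0243] turn -12.632471522983252
```

```bash

python3 -m crank '[[0,0,0.015,-0.004,-6.2],[0,-0.005,0.025,-0.004,-6.2],[0,-0.006,0.037,-0.004,0],[0,-0.006,0.04,-0.004,0],[0,-0.006,0.04,-0.004,0]]'>/dev/null; python3 st.py
python3 -m crank '[[0,-0.006,0.04,-0.004,0],[0,-0.006,0.04,-0.004,0],[0,-0.006,0.04,-0.004,0],[0,-0.006,0.035,-0.003,0],[0,-0.006,0.025,-0.002,0]]'>/dev/null; python3 st.py;python3 to.py .5416 .2216 .265 179.7
```

```text
14.77 TILT sum 182.62 j4 0.39 rpy [179.56  -2.6  179.87] p [ 0.5062 -0.0135  0.2527] F [ 0.4 -0.2 -4.9] w 0.0131
15.18 TILT sum 182.83 j4 1.39 rpy [179.61  -3.08 179.87] p [0.5344 0.176  0.2642] F [ 0.5 -0.5 -4. ] w 0.0128
t 15.18 pos [0.5344 0.176  0.2642] rpy [179.61  -3.08 179.87] F [ 0.5441 -0.4527 -4.0318] M [-0.0823 -0.1112 -0.0031] w 0.0128 j6 -73.1
tool shift [-0.0071  0.0456 -0.0008] turn 0.1748899672676032
```

```bash

python3 -m crank '[[0,-0.003,0.012,0.03,0],[0,-0.003,0.012,0.02,0],[0,-0.001,0.01,-0.006,0],[0,0,0.006,-0.008,0],[0,0,0,-0.008,0]]'>/dev/null; python3 st.py
python3 -m crank '[[0,0,0,-0.008,0],[0,0,0,-0.008,0],[0,0,0,-0.008,0],[0,0,0,-0.008,0],[0,0,0,-0.008,0]]'>/dev/null; python3 st.py;python3 to.py .5416 .2216 .265 179.7
```

```text
15.6 TILT sum 183.16 j4 1.69 rpy [ 179.7    -3.5  -179.76] p [0.5383 0.2243 0.2307] F [-0.3 -0.6 -3.8] w 0.0132
16.02 TILT sum 182.83 j4 1.55 rpy [ 179.64   -3.16 -179.89] p [0.5425 0.2217 0.2801] F [ 0.2  0.3 -4.4] w 0.0131
t 16.02 pos [0.5425 0.2217 0.2801] rpy [ 179.64   -3.16 -179.89] F [ 0.2346  0.3268 -4.3732] M [ 0.016  -0.1125 -0.0198] w 0.0131 j6 -69.4
tool shift [ 0.0001 -0.0002  0.0151] turn 0.40972098312886374
```

```bash

python3 -m crank '[[0,0,0,0.015,0],[0,0,0,0.015,0],[0,0,0,0.012,0],[0,0,0,0.01,0],[0,0,0,0.002,0]]'>/dev/null; python3 st.py
python3 -m crank '[[0,0,0,-0.01,0],[0,0,0,-0.01,0],[0,0,0,-0.01,0],[0,0,0,-0.01,0],[0,0,0,-0.01,0]]'>/dev/null; python3 st.py
python3 -m crank '[[0,0,0,-0.006,0],[0,0,0,-0.006,0],[0,0,0,-0.004,0],[0,0,0,-0.003,0],[0,0,0,-0.0015,0]]'>/dev/null; python3 st.py
```

```text
16.43 TILT sum 182.09 j4 1.59 rpy [179.4   -2.47 179.96] p [0.5436 0.2213 0.2331] F [-0.8 -1.6 -5.2] w 0.0127
16.85 TILT sum 182.3 j4 1.52 rpy [179.48  -2.66 179.95] p [0.5452 0.2202 0.2868] F [-0.9  0.  -4.7] w 0.0132
17.27 TILT sum 181.85 j4 1.49 rpy [179.31  -2.24 179.96] p [0.5481 0.2207 0.315 ] F [-0.9 -0.1 -4.8] w 0.013
```

```bash

python3 -m crank '[[0,0,0,0.015,0],[0,0,0,0.018,0],[0,0,0,0.018,0],[0,0,0,0.015,0],[0,0,0,0.004,0]]'>/dev/null; python3 st.py
python3 -m crank '[[0,0,0,-0.01,0],[0,0,0,-0.01,0],[0,0,0,-0.01,0],[0,0,0,-0.01,0],[0,0,0,-0.01,0]]'>/dev/null; python3 st.py
python3 -m crank '[[0,0,0,-0.007,0],[0,0,0,-0.006,0],[0,0,0,-0.004,0],[0,0,0,-0.003,0],[0,0,0,-0.0015,0]]'>/dev/null; python3 st.py
python3 -m crank '[[0,0,0,0.015,0],[0,0,0,0.018,0],[0,0,0,0.018,0],[0,0,0,0.015,0],[0,0,0,0.004,0]]'>/dev/null; python3 st.py
```

```text
17.68 TILT sum 181.65 j4 1.58 rpy [179.24  -2.05 179.96] p [0.5462 0.222  0.2443] F [-0.5 -0.9 -5.3] w 0.0129
18.1 TILT sum 181.89 j4 1.51 rpy [179.33  -2.28 179.97] p [0.5473 0.221  0.2982] F [ 0.5 -0.3 -5.2] w 0.0131
18.52 TILT sum 181.31 j4 1.48 rpy [179.12  -1.74 179.96] p [0.5504 0.2213 0.3288] F [-0.4 -0.8 -5.4] w 0.0128
18.93 TILT sum 181.12 j4 1.56 rpy [179.06  -1.56 179.96] p [0.549  0.2227 0.2581] F [ 0.4  0.1 -4. ] w 0.013
```

```bash

python3 -m crank '[[0,0.003,0,0.006,0],[0,0.003,0,0.01,0],[0,0.003,0,0.01,0],[0,0.002,0,0.006,0],[0,0,0,0.002,0]]'>/dev/null; python3 st.py;python3 to.py .537 .2216 .2 179.7
python3 - <<'E'
from fit import *
im=optics.get_image("scene"); cv2.imwrite("pics/above.png",cv2.resize(np.array(im["pixels"])[120:330,360:560,::-1],(571,600),interpolation=cv2.INTER_CUBIC))
E
```

```text
19.35 TILT sum 181.19 j4 1.63 rpy [179.08  -1.64 179.96] p [0.5356 0.2233 0.2216] F [-0.2  0.2 -4.4] w 0.0129
t 19.35 pos [0.5356 0.2233 0.2216] rpy [179.08  -1.64 179.96] F [-0.1852  0.1547 -4.3579] M [-0.0283 -0.0175 -0.0081] w 0.0129 j6 -69.0
tool shift [-0.002  -0.002   0.0215] turn 0.2573291950001817
```

View pics/above.png

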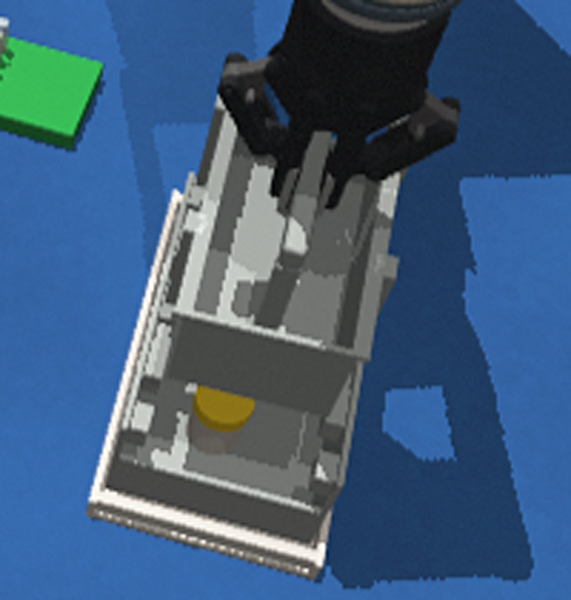

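```bash
python3 - <<'E'
from fit import *
np.set_printoptions(precision=4,suppress=True)
im=optics.get_image("scene")
for uv in((172,312),(362,358)): print(ray(im,np.array(uv)*.35+[360,120],.194))
c=[.5306,.2217,np.radians(-.3)]
for n,t in(("scene0.png","scene"),("top0.png","top")):
    im=optics.get_image(t); g=cv2.cvtColor(cv2.imread("pics/"+n),cv2.COLOR_BGR2GRAY).astype(np.float32)
    # slot dark bands across y at slot centres x=.086,-.0147
    for x in(.086,-.0147):
        ys=np.arange(-.076,.0761,.002); m=0
        for k in(-.004,0,.004):
            q=pj(im,W(c,[(x+k,y,.088) for y in ys],c[2])).astype(np.float32); m=m+cv2.remap(g,q[:,:1],q[:,1:],cv2.INTER_LINEAR)[:,0]/3
        print(t,x," ".join(f"{round(y*1000)}:{int(v)}" for y,v in zip(ys,m) if abs(y)>.044))
E
```

```text
[0.6288 0.1683 0.194 ]
[0.6276 0.2772 0.194 ]
scene 0.086 -76:93 -74:100 -72:181 -70:242 -68:210 -66:141 -64:182 -62:200 -60:105 -58:73 -56:76 -54:76 -52:77 -50:79 -48:101 -46:116 44:199 46:193 48:170 50:171 52:172 54:165 56:122 58:105 60:78 62:66 64:67 66:67 68:71 70:80 72:145 74:204 76:128
scene -0.0147 -76:96 -74:104 -72:197 -70:244 -68:208 -66:138 -64:200 -62:190 -60:98 -58:71 -56:73 -54:73 -52:73 -50:75 -48:101 -46:115 44:196 46:182 48:167 50:168 52:169 54:158 56:106 58:87 60:70 62:68 64:69 66:68 68:68 70:84 72:155 74:202 76:110
top 0.086 -76:106 -74:83 -72:82 -70:98 -68:130 -66:157 -64:160 -62:143 -60:127 -58:124 -56:133 -54:153 -52:176 -50:190 -48:195 -46:195 44:162 46:161 48:152 50:132 52:103 54:84 56:77 58:77 60:77 62:77 64:80 66:93 68:120 70:147 72:150 74:128 76:103
top -0.0147 -76:104 -74:82 -72:82 -70:101 -68:137 -66:165 -64:162 -62:139 -60:125 -58:126 -56:136 -54:160 -52:182 -50:192 -48:193 -46:194 44:166 46:164 48:154 50:132 52:102 54:83 56:77 58:77 60:77 62:77 64:79 66:93 68:125 70:154 72:155 74:128 76:102
```

```bash

python3 -m crank '[[0,0.0005,0.0008,0.004,0],[0,0,0.0008,0.005,0],[0,0,0,0.003,0],[0,0,0,0.001,0],[0,0,0,0,0]]'>/dev/null; python3 st.py
python3 -m crank '[[0,0,0,0,0],[0,0,0,0,0],[0,0,0,0,0],[0,0,0,0,0],[0,0,0,0,0]]'>/dev/null; python3 st.py
```

```text
19.97 TILT sum 180.84 j4 1.65 rpy [178.96  -1.32 179.94] p [0.5375 0.226  0.2106] F [-0.2  1.2 -4.4] w 0.0128
20.38 TILT sum 180.84 j4 1.65 rpy [178.96  -1.32 179.94] p [0.5377 0.226  0.2107] F [-0.   0.5 -4.7] w 0.0129
```

```bash

python3 -m crank '[[0,0.0002,-0.0003,0.002,0],[0,0.0002,-0.0003,0.002,0],[0,0.0002,0,0.002,0],[0,0,0,0.001,0],[0,0,0,0,0]]'>/dev/null; python3 st.py
python3 -m crank '[[0,0,0,0.0005,0],[0,0,0,0,0],[0,0,0,0,0],[0,0,0,0,0],[0,0,0,0,0]]'>/dev/null; python3 st.py
```

```text
20.8 TILT sum 180.82 j4 1.67 rpy [178.95  -1.3  179.94] p [0.5369 0.2255 0.2031] F [-0.6 -0.  -4.6] w 0.0134
21.22 TILT sum 180.84 j4 1.66 rpy [178.96  -1.31 179.93] p [0.5368 0.2255 0.2024] F [ 0.9 -0.1 -4.8] w 0.0134
```

```bash

python3 -m crank '[[0,0,0,0.001,0],[0,0,0,0.001,0],[0,0,0,0.001,0],[0,0,0,0.0005,0],[0,0,0,0,0]]'>/dev/null; python3 st.py
python3 - <<'E'
from fit import *
im=optics.get_image("scene"); cv2.imwrite("pics/near.png",cv2.resize(np.array(im["pixels"])[160:310,395:505,::-1],(440,600),interpolation=cv2.INTER_CUBIC))
E
```

```text
21.63 TILT sum 180.82 j4 1.67 rpy [178.95  -1.29 179.94] p [0.5369 0.2256 0.1987] F [ 0.2  0.4 -4.1] w 0.0132
```

View pics/near.png

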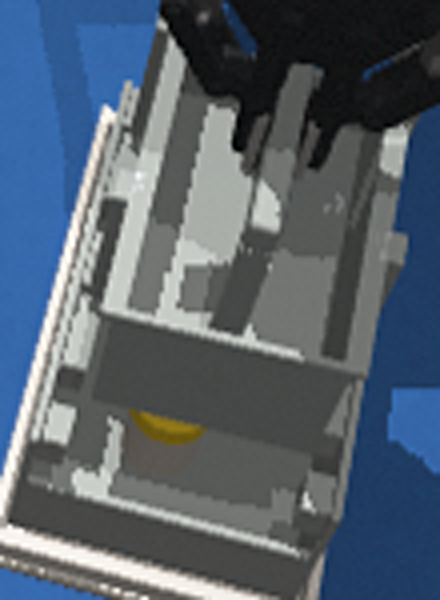

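The tote hovers about 6 mm above the ledges. The left foot, at crop (130,175), is inside the outer wall. I continue gently to contact.

```bash

python3 -m crank '[[0,0,0,0.001,0],[0,0,0,0.001,0],[0,0,0,0.0005,0],[0,0,0,0,0],[0,0,0,0,0]]'>/dev/null; python3 st.py
python3 -m crank '[[0,0,0,0.001,0],[0,0,0,0.001,0],[0,0,0,0.0005,0],[0,0,0,0,0],[0,0,0,0,0]]'>/dev/null; python3 st.py;python3 to.py .537 .2256 .193 179.7
```

```text
22.1 TILT sum 180.81 j4 1.68 rpy [178.95  -1.29 179.94] p [0.5368 0.2256 0.196 ] F [-0.8  0.2 -4.5] w 0.0133
22.52 TILT sum 180.7 j4 1.67 rpy [178.92  -1.18 179.94] p [0.5375 0.226  0.1946] F [-0.2  0.3 -3.8] w 0.0131
t 22.52 pos [0.5375 0.226  0.1946] rpy [178.92  -1.18 179.94] F [-0.1844  0.2671 -3.8389] M [-0.1379  0.0268 -0.0209] w 0.0131 j6 -68.9
tool shift [ 0.0005 -0.0004  0.0016] turn 0.24438262922919307
```

```bash

python3 -m crank '[[0,0,0,0.001,0],[0,0,0,0.001,0],[0,0,0,0,0],[0,0,0,0,0],[0,0,0,0,0]]'>/dev/null; python3 to.py .537 .2256 .193 179.7
python3 -m crank '[[0,0,0,0.001,0],[0,0,0,0.001,0],[0,0,0,0,0],[0,0,0,0,0],[0,0,0,0,0]]'>/dev/null; python3 to.py .537 .2256 .193 179.7
```

```text
t 22.93 pos [0.5386 0.2265 0.1944] rpy [178.86  -1.01 179.95] F [-1.2197 -0.331  -0.563 ] M [-0.2992 -0.0196 -0.0538] w 0.0132 j6 -68.9
tool shift [ 0.0015 -0.001   0.0014] turn 0.2504733899186533
t 23.35 pos [0.5396 0.2271 0.1941] rpy [178.79  -0.85 179.96] F [-0.255   0.6301  0.0537] M [-0.355   0.036  -0.0426] w 0.0131 j6 -68.9
tool shift [ 0.0026 -0.0016  0.0011] turn 0.2552912717546576
```

```bash

python3 -m crank '[[0,-0.0006,-0.0005,0.001,0],[0,-0.0006,-0.0005,0.001,0],[0,-0.0006,-0.0005,0.001,0],[0,-0.0006,-0.0003,0.001,0],[0,0,0,0,0]]'>/dev/null; python3 to.py .5416 .2256 .187 179.7
python3 -m crank '[[0,-0.0006,-0.0005,0.001,0],[0,-0.0006,-0.0005,0.001,0],[0,-0.0006,-0.0005,0.001,0],[0,-0.0006,-0.0003,0.001,0],[0,0,0,0,0]]'>/dev/null; python3 to.py .5416 .2256 .187 179.7
```

```text
t 23.77 pos [0.5425 0.2259 0.1898] rpy [178.7   -0.79 179.93] F [ 0.7898 -0.2364 -4.7037] M [-0.0283 -0.3491 -0.0588] w 0.0133 j6 -69.2
tool shift [ 0.0009 -0.0004  0.0028] turn 0.23193318497934
t 24.18 pos [0.5456 0.2251 0.1883] rpy [178.62  -0.73 179.92] F [-1.9867 -1.3499  0.7905] M [-0.6441  0.2274 -0.0722] w 0.0134 j6 -69.5
tool shift [0.004  0.0005 0.0014] turn 0.2244686935482605
```

```bash

python3 -m crank '[[0,0.0015,0,0.0003,0],[0,0,0,0,0],[0,0,0,0,0],[0,0,0,0,0],[0,0,0,0,0]]'>/dev/null; python3 to.py .544 .2256 .187 179.7
python3 - <<'E'
from fit import *
im=optics.get_image("scene"); im2=optics.get_image("top")
a=cv2.resize(np.array(im["pixels"])[160:310,395:505,::-1],(440,600),interpolation=cv2.INTER_CUBIC)
b=cv2.resize(np.array(im2["pixels"])[195:355,160:260,::-1],(375,600),interpolation=cv2.INTER_CUBIC)
cv2.imwrite("pics/seat.png",cv2.resize(np.hstack([a,b]),(790,582)))
E
```

```text
t 24.6 pos [0.5446 0.225  0.1884] rpy [178.62  -0.64 179.94] F [-0.4656  0.8248  1.0134] M [-0.4286 -0.0816 -0.0181] w 0.0129 j6 -69.4
tool shift [0.0006 0.0006 0.0014] turn 0.24055844766311907
```

View pics/seat.png

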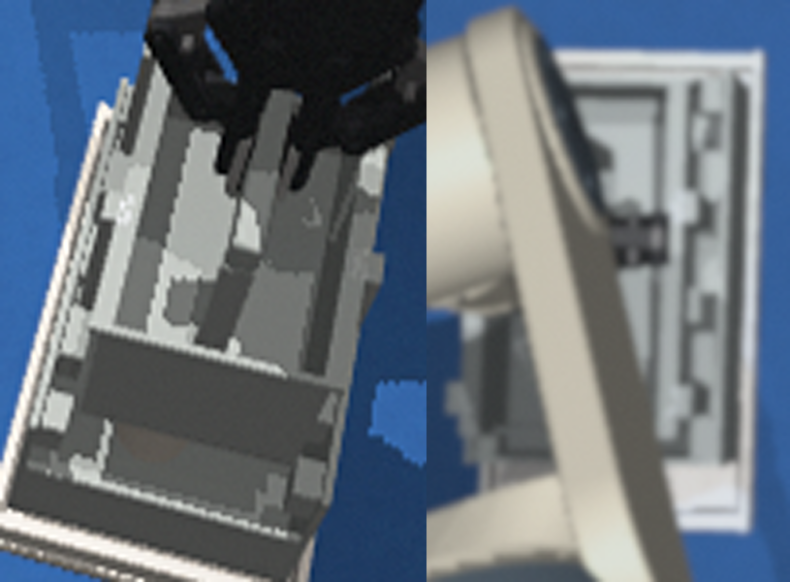

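```bash

python3 -m crank '[[0,0.0006,-0.0006,0.0012,0],[0,0.0006,-0.0006,0.0012,0],[0,0,0,0,0],[0,0,0,0,0],[0,0,0,0,0]]'>/dev/null; python3 to.py .544 .2256 .187 179.7
python3 -m crank '[[0,0.0008,-0.0006,0.0015,0],[0,0.0008,-0.0006,0.0015,0],[0,0.0004,-0.0004,0.001,0],[0,0,0,0,0],[0,0,0,0,0]]'>/dev/null; python3 to.py .544 .2256 .187 179.7
```

```text
t 25.12 pos [0.5448 0.2251 0.1884] rpy [178.47  -0.43 179.94] F [-0.7706  0.314   1.0233] M [-0.4222 -0.0142 -0.0041] w 0.0129 j6 -69.5
tool shift [0.0008 0.0004 0.0014] turn 0.23562956992907402
t 25.53 pos [0.5448 0.2256 0.1881] rpy [178.25  -0.12 179.94] F [-0.0813  0.7411  2.5912] M [-0.5756  0.0699 -0.0436] w 0.0129 j6 -69.6
tool shift [0.0008 0.     0.0011] turn 0.23723499981531404
```

```bash

python3 -m crank '[[0.0128,0,0,0,0],[0.013,0,0,0,0],[0.0132,0,0,0,0],[0.0134,0,0,0,0],[0.0136,0,0,0,0]]'>/dev/null; python3 to.py .544 .2256 .187 179.7
python3 -m crank '[[0.0138,0,0,0,0],[0.014,0,0,0,0],[0.0142,0,0,0,0],[0.0144,0,0,0,0],[0.0146,0,0,0,0]]'>/dev/null; python3 to.py .544 .2256 .187 179.7
python3 -m crank '[[0.0148,0,0,0,0],[0.015,0,0,0,0],[0.0153,0,0,0,0],[0.0156,0,0,0,0],[0.016,0,0,0,0]]'>/dev/null; python3 to.py .544 .2256 .187 179.7
```

```text
t 25.95 pos [0.5449 0.2258 0.1879] rpy [178.21  -0.13 179.91] F [-0.8613  0.1855  2.4835] M [-0.3123  0.1454  0.0231] w 0.0136 j6 -69.6
tool shift [ 0.0009 -0.0002  0.0009] turn 0.21071956536763992
t 26.37 pos [0.5447 0.2263 0.1871] rpy [178.16  -0.16 179.9 ] F [-0.1911  0.4666  0.2618] M [ 0.0503 -0.0298 -0.0359] w 0.0146 j6 -69.6
tool shift [ 0.0007 -0.0007  0.    ] turn 0.19992781579753682
t 26.78 pos [0.5444 0.2259 0.1864] rpy [178.19  -0.21 179.88] F [-0.6731  0.1909 -0.2741] M [-0.0195 -0.0115  0.0323] w 0.0159 j6 -69.6
tool shift [ 0.0004 -0.0003 -0.0006] turn 0.18359963148344605
```

```bash

python3 -m crank '[[0.02,0,0,0,0],[0.03,0,0,0,0],[0.04,0,0,0,0],[0.045,0,0,0,0],[0.045,0,0,0,0]]'>/dev/null; python3 st.py
python3 -m crank '[[0.045,0,0,-0.006,0],[0.045,0,0,-0.01,0],[0.045,0,0,-0.015,0],[0.045,0,0,-0.02,0],[0.045,0,0,-0.02,0]]'>/dev/null; python3 st.py
python3 -m crank '[[0.045,0.02,-0.02,-0.02,0],[0.045,0.03,-0.035,-0.02,0],[0.045,0.03,-0.035,-0.02,0],[0.045,0.03,-0.035,-0.005,0],[0.045,0.03,-0.035,0,0]]'>/dev/null; python3 st.py
python3 -m crank '[[0.045,0.02,-0.035,0,0],[0.045,0.02,-0.035,0,0],[0.045,0.01,-0.035,0,0],[0.045,0,-0.03,0,0],[0.045,0,-0.01,0,0]]'>/dev/null; python3 st.py
python3 - <<'E'
from fit import *
im=optics.get_image("scene"); im2=optics.get_image("top")
save(im,"sc_end.png"); save(im2,"top_end.png")
a=cv2.resize(np.array(im["pixels"])[150:330,380:510,::-1],(433,600),interpolation=cv2.INTER_CUBIC)
b=cv2.resize(np.array(im2["pixels"])[195:355,160:257,::-1],(364,600),interpolation=cv2.INTER_CUBIC)
cv2.imwrite("pics/end.png",np.hstack([a,b]))
E
```

```text
27.2 TILT sum 179.55 j4 2.09 rpy [178.19  -0.22 179.88] p [0.5444 0.2259 0.1864] F [ 0.  -0.2  0.7] w 0.0451
27.62 TILT sum 180.0 j4 1.93 rpy [178.35  -0.63 179.89] p [0.5423 0.2227 0.258 ] F [ 0.1  0.5 -0.6] w 0.0452
28.03 TILT sum 179.52 j4 1.95 rpy [ 178.1     0.2  -179.79] p [0.4205 0.08   0.3228] F [-0.3 -1.1  0.1] w 0.0447
28.45 TILT sum 179.67 j4 1.98 rpy [ 178.24    0.78 -179.64] p [ 0.3628 -0.0719  0.3241] F [ 0.7  0.6 -0.2] w 0.0451
```

View pics/end.png

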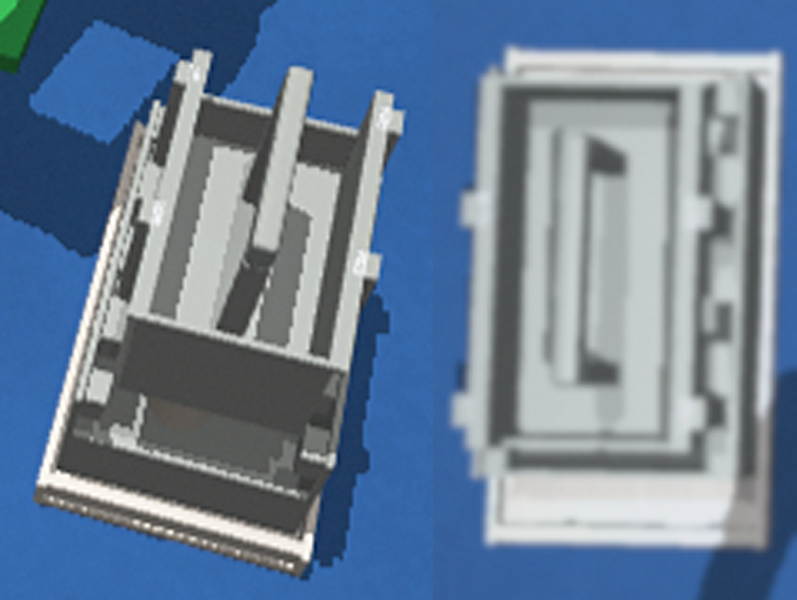

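```bash
python3 - <<'E'
from fit import *
def box(x0,x1,y0,y1,z): return [(x0,y0,z),(x1,y0,z),(x1,y1,z),(x0,y1,z)]
out=[]
for n,(r0,r1,c0,c1) in(("scene",(150,290,390,510)),("top",(195,335,155,260))):
    im=optics.get_image(n); S=600/(r1-r0); px=np.array(im["pixels"])[r0:r1,c0:c1,::-1]
    b=cv2.resize(px,None,fx=S,fy=S,interpolation=cv2.INTER_CUBIC)
    for dz,col in((0,(0,0,255)),(.006,(0,255,255))):
        for B in(box(-.062,.062,-.007,.007,.202+dz),box(-.094,.094,-.05,.05,.162+dz)):
            q=((pj(im,W([.544,.2255],B,np.pi))+.5-[c0,r0])*S).astype(int); cv2.polylines(b,[q],True,col,1,cv2.LINE_AA)
    out.append(b)
o=np.hstack(out); f=min(1,800/o.shape[1]); cv2.imwrite("pics/ov2.png",cv2.resize(o,None,fx=f,fy=f,interpolation=cv2.INTER_AREA))
E
```

```text
(no output)
```

View pics/ov2.png

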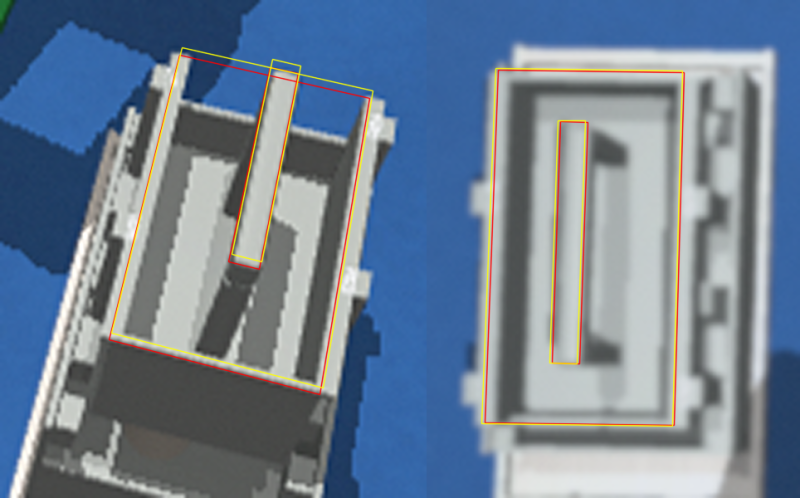

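The overlay at the home height (red) matches the handle and rim at both ends. The outline 6 mm higher (yellow) does not. I'll check the bystander cups, then hand in.

```bash
python3 - <<'E'
from h import *
im=optics.get_image("scene")
for t in("cup4","tote_handle"):
    for d in finder.look_for(t,im)[:3]: print(t,round(d["p"],2),np.round(d["centre"],1),ray(im,d["centre"],.048).round(4))
s=arm.get_state(); print(s["time_s"],s["wrist_force"].round(1),s["width"])
print(job.hand_in())
E
```

```text
cup4 0.95 [311.4 321.2] [0.7794 0.025  0.048 ]
cup4 0.75 [326.4 235.4] [ 0.5947 -0.0041  0.048 ]
tote_handle 0.81 [457.2 229.5] [0.5024 0.2425 0.048 ]
28.8 [ 0.1 -0.4  1. ] 0.04477062405815621
the job is handed in; nothing more can be done
None
```

The carry tote is stacked on the lower tote, half turned, with the gripper clear of it, and the job is handed in at 28.8 s.

**What I did:** I gripped the tote by the handle, lifted it and turned it about 136° so its low end faces away from the lower tote's. I then lowered it onto the ledges until they carried its weight and slid it towards +x. It dropped about 6 mm into the pockets near x = 0.543. The highest wrist force I read was about 5 N. I opened the fingers in 0.2 mm steps so it settled without a drop.

**What the last checks showed:**
- **Seating:** An outline drawn at the fully home height matched the rim and handle at both ends in the scene camera; one drawn 6 mm higher did not. The top view agreed in plan but cannot tell the heights apart. I did not press on the tote again after letting go.
- **Robot:** About 1 N or less at the wrist and nothing touched.
- **Bystander cup between the totes:** It reads within about 3 mm of where it started.
- **Other bystander cup:** It reads about 11 mm from my only earlier reading, which came from the other camera. I did not resolve that. The arm never came near the cup.
- **Cups in the lower tote:** They are mostly hidden now, so I could not check them.

**What disagreed:**
- **Gripper tilt:** The gripper had leaned by up to about 1.8° before release. The tote's +y side was about 2 mm high then and settled as the fingers opened.
- **Ledge position:** The two cameras differed by 2–3 mm on where the ledges lie in y. I aimed at about the middle, which was within the 3 mm clearance.

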